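# Hold the hearing-aid charging dock against its sprung contact bar

### The job

Flip the toggle on the grey switch box all the way over to off, and only then bring the white charging dock, flat on the cabinet top, front edge first, against the sprung steel contact bar, square to it and with the ends of its foot in line with the ends of the bar. Press the bar about half way into its travel (about 10 N, never hard against the end of its travel) and keep the dock held there with a steady push so that I can screw it down: finish while still holding it, do not let go. Leave the pot, the tray and the puffer where they are.

Things in the scene. Friction and masses are not known exactly. Their poses are not given: they have to be found in the camera images.
- switch_box: fixed grey box 80 (x) x 60 (y) x 42 mm high with a black toggle on its top; stands to the left or to the right of the dock. Origin: centre of its underside, z up. The toggle swings in the box's x-z plane.
- toggle (a joint): toggle angle, rad; starts on. 0 = on (leans 0.5 rad from upright to the box's -x), 1.0 = off (leans 0.5 rad to the box's +x). Stiff between these two stops: it stays where it is left, about 2 N at the tip moves it. Pivot on the box's axis 42 mm above the cabinet top; paddle 8 mm thick, 16 mm wide along y, 42 mm long from the pivot.
- toggle_tip (a point): centre of the free end of the toggle paddle, 42 mm from the pivot; moves with it
- dock: loose white plastic dock, about 0.3 kg. Foot 70 (x) x 100 (y) x 14 mm high with four screw holes; on it a tower 40 (x) x 50 (y) mm, centred 10 mm to -x of the foot's centre, 14 to 70 mm above the underside, two round black wells on top; grasp it across its 50 mm. Origin: centre of the foot's underside, z up; +x is the front, with the wider ledge and a brass strip.
- dock_front (a point): middle of the foot's front (+x) edge face, 35 mm ahead of the dock's origin, 7 mm above its underside
- station: fixed dark teak block 45 (x) x 150 (y) x 34 mm high that carries the steel contact bar on its robot side. Origin: on the cabinet top under the middle of the bar's front face at rest; +x points from the bar into the block (the direction to press); the block's own face is at x = 40 mm.
- bar (a joint): how far the contact bar is pushed in, m: 0 = out at rest, 0.024 = end of travel. Spring: force = 700 N/m x (value + 0.002 m), so 0.012 is half way and about 10 N.
- bar_face (a point): on the middle of the bar's front (-x) face, 7 mm above the cabinet top; moves with the bar. The bar is steel, 12 (x) x 100 (y) x 20 mm high, 4 mm clear of the cabinet top.
- pot: bystander: closed cylindrical grey pot 68 mm wide, 73 mm high; origin: centre of its underside
- tray: bystander: white ceramic tray 110 (x) x 170 (y) x 18 mm high with two hearing aids and a steel cleaning loop; origin: centre of its underside
- puffer: bystander: dark rubber vacuum puffer, a 52 mm bulb with a nozzle up to 78 mm; origin: centre of its underside
Not all that is in view belongs to the job. What is shaped like the dock but green or turquoise is not meant.

How it is judged:
On the way, in this order (a step that is already met when the one before it is completed fails the run):
1. the toggle is off and the dock does not touch the bar (value of joint toggle above 0.8 rad and contact force between dock and station below 0.3 N), for 0.2 s.
2. the dock is pressed on the bar with 5.5 to 13.5 N (contact force between dock and station between 5.5 and 13.5 N and horizontal distance between dock_front and bar_face below 0.01 m), for 0.3 s.
At the end, for the whole second after the job is handed in: Last second: toggle off (>0.8 rad); fingers on the dock (>1 N); dock still, flat on the top (5 mm, 0.06 rad), pressing the bar with 5.5-13.5 N (bar in 5-19 mm), its front middle within 10 mm of the bar's middle, square within 0.09 rad (all of step 2 and value of joint toggle above 0.8 rad and value of joint bar between 0.005 and 0.019 m and angle between the x axis of dock and the x axis of station, either way round below 0.09 rad and angle between dock's own z axis and vertical below 0.06 rad and height (world z) of dock below 0.005 m and linear speed of dock below 0.01 m/s and contact force between the fingers and dock above 1 N); the arm keeps its last pose, push and grip.
It fails at once if the dock touches the contact bar while the switch is on (contact force between dock and station above 0.5 N and value of joint toggle below 0.5 rad).
It fails at once if the bar is driven hard against the end of its travel (over 22 N) (contact force between dock and station above 22 N).
It fails at once if the pot is moved over 30 mm or tipped (distance of pot from where it was at the start of the episode above 0.03 m or angle between pot's own z axis and vertical above 0.5 rad).
It fails at once if the tray is moved over 30 mm (distance of tray from where it was at the start of the episode above 0.03 m).
It fails at once if the puffer is moved over 30 mm or tipped (distance of puffer from where it was at the start of the episode above 0.03 m or angle between puffer's own z axis and vertical above 0.5 rad).
It also fails if it takes over 54 s, if anything falls off the work surface, if the arm or the gripper's body presses on something with over 40 N, if the wrist force passes 120 N, or if a joint passes its speed limit or range.

### The arm

A 6-joint arm with a two-finger parallel gripper is mounted at the origin on the work surface. World frame = base frame: x ahead of the robot, y to its left, z up, the work surface at z = 0. Lengths are in m, angles in rad, forces in N, time in s.
With the tool pointing down it reaches from about 0.3 to 0.875 m from the base axis. Payload 6.4 kg.
Tool frame: the origin (TCP) lies between the finger pads; the fingertips stand 11 mm ahead of it and the grasp point (between the pads) lies 8 mm behind it (ctrl.tcp_to_tips is the distance from the TCP to the fingertips, in m); x points along the fingers, z is the direction in which the jaws open and shut, and the axes are right-handed (so a half turn about x gives the same grasp; the last joint's range is limited). The gripper opens to 85 mm and grips with 20 to 120 N. Pads are 22 mm wide; open, the fingers measure 114 mm over their backs; the gripper's body (76 mm by 85 mm) begins 54 mm behind the grasp point. The pads swing forward as they close: fully open they stand 13 mm farther back than shut.
Start: joints at [-1.481, 0.181, 1.607, -0, 1.354, -0.206], TCP at [0.168, -0.55, 0.242] pointing down, gripper open.
Joint ranges: [-2.99, 2.99], [-0.89, 2.07], [0.3, 2.58], [-1.14, 4.28], [0, 2.63], [-3.12, 3.12]. Speed limits (rad/s): [2.57, 2.57, 3.01, 3.14, 3.14, 3.14].

### API

Orientations are given as a unit quaternion [w, x, y, z].
In Python, from bench import ctrl, eyes, hand_in gives the robot as it stands. The module is installed in compiled form; this text tells all that it offers.
- The arm moves only by the tool step_arm, never from a script. Its arguments are lists of equal length, an entry for each row: "xyz": the shift along the world's x, y, z in mm, a list of three; "spin": the turn about the world's z in rad; "fingers": the opening in per cent of the stroke, from 0 (shut) to 100 (fully open). A call has 1 to 10 rows; each row is the pose to reach, as a shift and turn from the pose commanded when the call began; what a row does not reach only later rows make up. A row lasts 1/10 s, in which the tool goes at most 50 mm and 8.59 degrees, less where a joint would pass 70% of its speed; a pose out of reach is approached as far as the arm can. A call with a gripper value outside its range is refused whole. The fingers move at their own pace and stop on an object; the grip force is fixed at half the most. Time passes only in rows, so rows that repeat a pose let the fingers close. It gives the time, the measured TCP pose, the force and the opening at its end, in the units of the state.
- ctrl.get_obs(): the state, without advancing time (a new reading comes with each control period).
- eyes.camera(name): name is "scene" or "top" or "wrist"; returns the picture (480x640x3 uint8, red, green, blue); there is no depth.
- eyes.camera_model(name): a dict with "vertical_fov" (degrees; the focal length in pixels is half the picture's height over the tangent of half this angle, whatever the lens; pixels are square), "cx", "cy" (the principal point, pixels), "pose" (4x4, takes a point from camera to world coordinates); the wrist camera has in their place "tool_from_camera" (4x4, takes a point from camera to tool coordinates, whose origin is the TCP and whose axes are the tool frame's). Camera axes: x right, y up, looking along -z (the intrinsics and any distortion apply to the point x, -y, -z); pixel columns grow to the right and rows downward; lengths in m; the calibration is good to about 2 mm. The wrist camera is an equidistant fisheye: a pixel r from the principal point sees the ray r / f radians off the axis. A picture is of the moment at which its call begins: read the wrist's pose just before it. camera_model takes no time and is no camera call.
- hand_in(): hands the job in, once; it reports no verdict.
The state is a dict: "time_s": time; "q": joint angles; "dq": joint speeds; "joint_efforts": joint torques, N m; "eef_pos": TCP position; "eef_rot": TCP orientation; "wrist_force": force on the tool from outside, world axes, zero at the start; "torque": the same for the moment, N m; "opening": opening from 0.0 (shut) to 1.0 (fully open).
Only numpy, scipy, OpenCV 4.12 (cv2) and the standard library are available. Lean on these libraries where they do the work, as an engineer would, in place of code of your own. Each camera call takes 0.05 s, during which the arm holds its last target.

## Working session

There is one attempt and no reset: what is moved stays moved. The work goes in short steps, Python scripts to look and compute and a tool call to move; the robot and the scene stay as the last step left them, time stands still between calls to the robot, and variables do not carry over. Pictures are saved under pics/ and viewed, and the job is handed in when it is done.

Besides the shell and the picture viewer there is one more tool, called after "Emit:" by a JSON object that holds its "fn" and its "kwargs", one argument or row to a line. step_arm: Moves the arm, as the interface text tells. Its arguments: {"type":"object","properties":{"xyz":{"type":"array"},"spin":{"type":"array"},"fingers":{"type":"array"}},"required":["xyz","spin","fingers"]}

```bash
mkdir -p pics; cat > look.py <<'E'
import sys,cv2,numpy as np,json
from bench import ctrl,eyes
def snap(name,fn):
    o=ctrl.get_obs(); im=eyes.camera(name); cv2.imwrite('pics/'+fn+'.png',im[:,:,::-1]); 
    m=eyes.camera_model(name); m={k:(v.tolist() if hasattr(v,'tolist') else v) for k,v in m.items()}
    json.dump(dict(m=m,pos=list(map(float,o['eef_pos'])),rot=list(map(float,o['eef_rot']))),open('pics/'+fn+'.json','w'))
E
python3 - <<'E'
from look import *
o=ctrl.get_obs();print(o, ctrl.tcp_to_tips)
for n in ['scene','top','wrist']:
    snap(n,n+'0'); print(eyes.camera_model(n))
E
```

```text
{'time_s': 0.0, 'q': array([-1.48133250e+00,  1.81573353e-01,  1.60803533e+00, -2.66037877e-05,
        1.35382347e+00, -2.06328913e-01]), 'dq': array([-7.00471802e-04,  1.84368890e-04, -9.40414571e-04, -4.91493961e-04,
       -2.91592961e-05, -4.68369184e-04]), 'joint_efforts': array([-3.75290711e-04, -4.44875014e+01, -3.51334083e+01, -3.27734433e-04,
        8.67641706e-03,  4.34081272e-06]), 'eef_pos': array([ 0.16755357, -0.54946272,  0.24135278]), 'eef_rot': array([ 0.5677824 ,  0.42134076,  0.56866059, -0.42038107]), 'wrist_force': array([-0.11269881,  0.08821468, -0.15535979]), 'torque': array([-0.03341097,  0.03718799, -0.02438017]), 'opening': 0.9993737921056636} 0.011
{'vertical_fov': 55.844240851985596, 'cx': 322.90981906381086, 'cy': 236.25998230306203, 'pose': array([[ 0.25619479, -0.61547207,  0.74535787,  1.10252697],
       [ 0.96658387,  0.15598981, -0.20342762, -0.18088285],
       [ 0.00893579,  0.77256799,  0.63486916,  0.58833724],
       [ 0.        ,  0.        ,  0.        ,  1.        ]])}
{'vertical_fov': 54.625772868913884, 'cx': 322.227093996981, 'cy': 243.51298741339502, 'pose': array([[ 0.00355165,  0.99944865, -0.03301197,  0.46653352],
       [-0.99997095,  0.003327  , -0.00685778, -0.00906988],
       [-0.00674417,  0.03303536,  0.99943143,  1.009715  ],
       [ 0.        ,  0.        ,  0.        ,  1.        ]])}
{'vertical_fov': 65.70646984690485, 'cx': 323.22419124111, 'cy': 238.62322916156933, 'tool_from_camera': array([[ 8.96201866e-05,  2.61219458e-01, -9.65279435e-01,
        -1.32135325e-01],
       [-9.51201145e-05,  9.65279436e-01,  2.61219449e-01,
         6.58108910e-02],
       [ 9.99999991e-01,  6.84069545e-05,  1.11355748e-04,
        -3.03517678e-04],
       [ 0.00000000e+00,  0.00000000e+00,  0.00000000e+00,
         1.00000000e+00]])}
```

View pics/scene0.png

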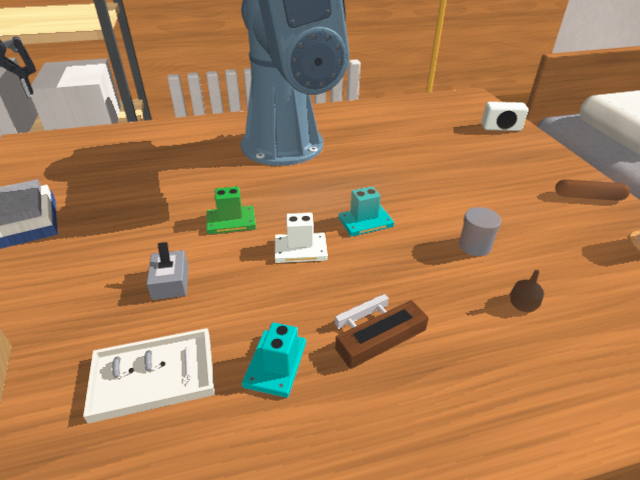

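View pics/top0.png

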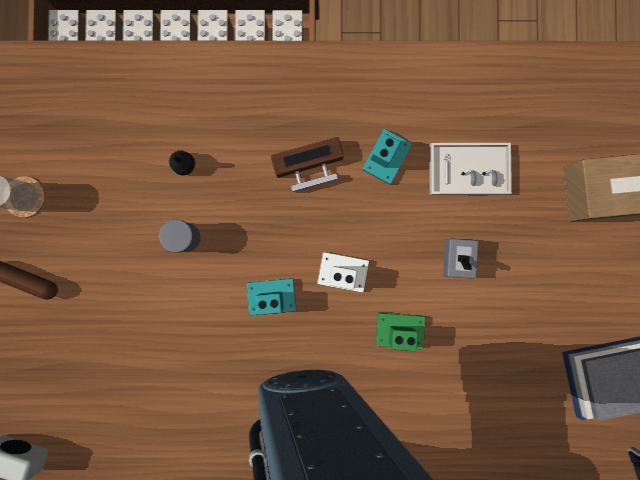

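View pics/wrist0.png

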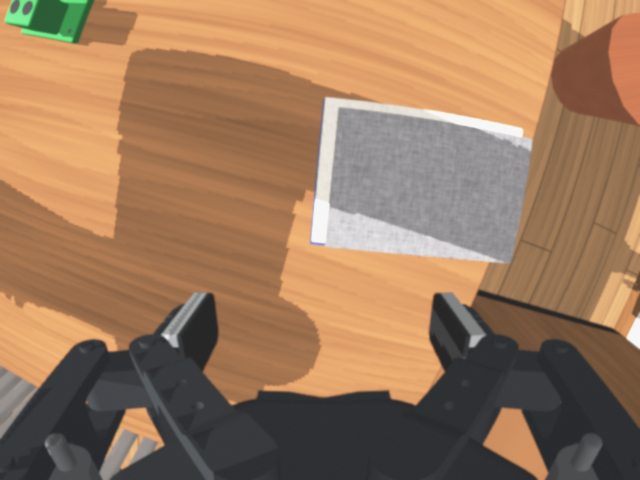

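```bash
python3 - <<'E'
import cv2
a=cv2.imread('pics/top0.png')
b=cv2.resize(a[120:300,250:410],None,fx=4,fy=4,interpolation=cv2.INTER_CUBIC)[:600]
cv2.imwrite('pics/z1.png',cv2.resize(a[130:210,260:350],None,fx=7,fy=7,interpolation=cv2.INTER_CUBIC))
cv2.imwrite('pics/z2.png',cv2.resize(a[230:310,310:390],None,fx=7,fy=7,interpolation=cv2.INTER_CUBIC))
cv2.imwrite('pics/z3.png',cv2.resize(a[225:295,430:510],None,fx=7,fy=7,interpolation=cv2.INTER_CUBIC))
s=cv2.imread('pics/scene0.png')
cv2.imwrite('pics/z4.png',cv2.resize(s[200:310,130:350],None,fx=3.6,fy=3.6,interpolation=cv2.INTER_CUBIC))
E
```

```text
(no output)
```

View pics/z1.png

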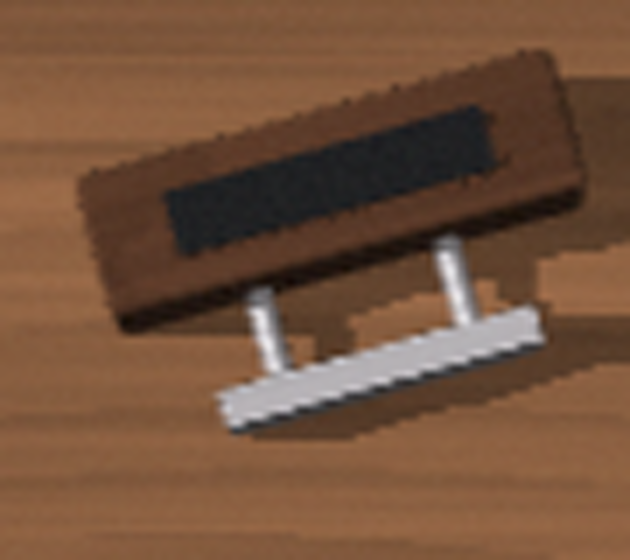

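View pics/z2.png

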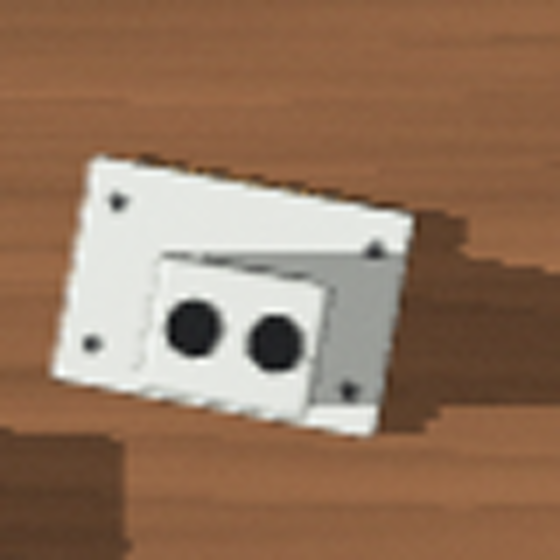

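View pics/z3.png

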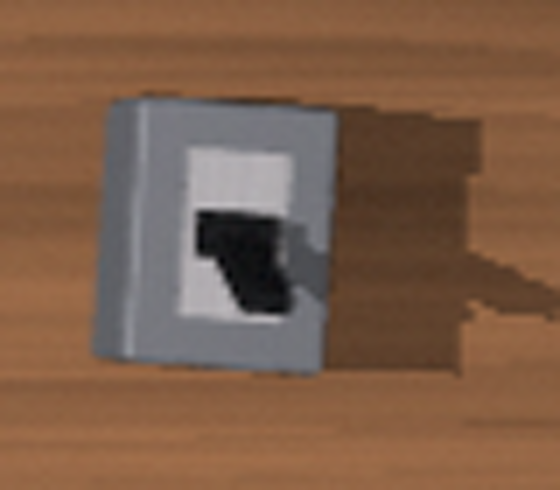

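View pics/z4.png

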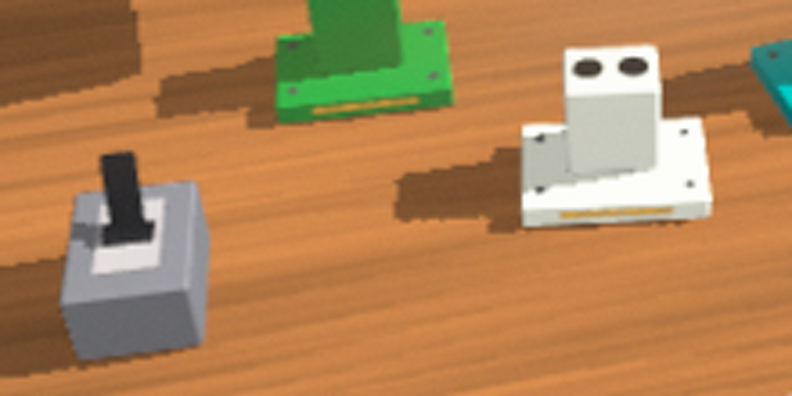

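```bash
cat > geo.py <<'E'
import json,numpy as np,cv2
from scipy.spatial.transform import Rotation as R
class V:
    def __init__(s,fn):
        d=json.load(open(f'pics/{fn}.json')); m=d['m']; s.m=m
        s.f=240/np.tan(np.radians(m['vertical_fov'])/2)
        s.im=cv2.imread(f'pics/{fn}.png')
        s.fish='tool_from_camera' in m
        if s.fish:
            q=d['rot']; T=np.eye(4); T[:3,:3]=R.from_quat([q[1],q[2],q[3],q[0]]).as_matrix(); T[:3,3]=d['pos']
            s.P=T@np.array(m['tool_from_camera'])
        else: s.P=np.array(m['pose'])
        s.o=s.P[:3,3]
    def ray(s,u,v):
        x=(u-s.m['cx'])/s.f; y=(v-s.m['cy'])/s.f
        if s.fish:
            r=np.hypot(x,y)+1e-12; d=np.array([np.sin(r)*x/r,-np.sin(r)*y/r,-np.cos(r)])
        else: d=np.array([x,-y,-1.])
        d=s.P[:3,:3]@d; return d/np.linalg.norm(d)
    def pl(s,uv,z):
        d=s.ray(*uv); return s.o+d*(z-s.o[2])/d[2]
    def proj(s,p):
        c=s.P[:3,:3].T@(np.array(p)-s.o); c=np.array([c[0],-c[1],-c[2]])
        if s.fish:
            h=np.hypot(c[0],c[1])+1e-12; r=np.arctan2(h,c[2]); xy=c[:2]/h*r
        else: xy=c[:2]/c[2]
        return xy*s.f+[s.m['cx'],s.m['cy']]
def tri(*vs):
    A=np.zeros((3,3));b=np.zeros(3)
    for v,uv in vs:
        d=v.ray(*uv);M=np.eye(3)-np.outer(d,d);A+=M;b+=M@v.o
    p=np.linalg.solve(A,b); return p
E
python3 - <<'E'
from geo import *
np.set_printoptions(precision=4,suppress=True)
t=V('top0');s=V('scene0')
z=lambda a,o,k:((a[0]+.5)/k-.5+o[0],(a[1]+.5)/k-.5+o[1])
def yaw(a,b): # normal (x axis) from left end a to right end b
    d=b-a; return np.arctan2(d[0],-d[1])
B=[z(p,(260,130),7) for p in [(220,395),(535,308),(230,420),(543,335)]]
P=[t.pl(p,.024) for p in B]; print('bar',P,yaw(P[0],P[1]),yaw(P[2],P[3]))
D=[z(p,(310,230),7) for p in [(95,158),(412,215),(375,436),(53,376)]]
Q=[t.pl(p,.014) for p in D]; print('dock',Q,yaw(Q[0],Q[1]),yaw(Q[3],Q[2]),np.mean(Q,0))
W=[z(p,(310,230),7) for p in [(193,327),(274,343)]]
print('wells',[t.pl(p,.07) for p in W])
S=[z(p,(430,225),7) for p in [(145,98),(338,112),(325,374),(125,358)]]
U=[t.pl(p,.042) for p in S]; print('box',U,yaw(U[0],U[1]),yaw(U[3],U[2]),np.mean(U,0))
# scene wells
w=[z(p,(130,200),3.6) for p in [(587,68),(633,65)]]
print('tri wells',tri((t,W[0]),(s,w[1])),tri((t,W[1]),(s,w[0])))
sc=[z(p,(130,200),3.6) for p in [(707,120),(710,210)]]
print('tri foot left-front?')
bc=[z(p,(130,200),3.6) for p in [(65,305),(200,291),(195,182),(78,195)]]
for p in [0,1,2,3]: print('box tri',tri((t,S[[1,0,3,2][p]]),(s,bc[p])))
tt=z((120,155),(130,200),3.6); print('toggle tip', tri((t,z((268,305),(430,225),7)),(s,tt)))
E
```

```text
bar [array([0.6216, 0.0647, 0.024 ]), array([ 0.6484, -0.0311,  0.024 ]), array([0.6139, 0.0616, 0.024 ]), array([ 0.6402, -0.0336,  0.024 ])] 0.2732680759596387 0.2689252636623424
dock [array([ 0.4809, -0.0043,  0.014 ]), array([ 0.4638, -0.1012,  0.014 ]), array([ 0.3964, -0.09  ,  0.014 ]), array([0.4143, 0.0083, 0.014 ])] -0.17444104016734327 -0.17989011879417136 [ 0.4389 -0.0468  0.014 ]
wells [array([ 0.4315, -0.033 ,  0.07  ]), array([ 0.427 , -0.0563,  0.07  ])]
box [array([ 0.5097, -0.2688,  0.042 ]), array([ 0.5057, -0.326 ,  0.042 ]), array([ 0.428 , -0.3216,  0.042 ]), array([ 0.4325, -0.2625,  0.042 ])] -0.06939880674011839 -0.0760963077454134 [ 0.469  -0.2947  0.042 ]
tri wells [ 0.4315 -0.0327  0.0695] [ 0.4269 -0.0563  0.0685]
tri foot left-front?
box tri [ 0.506  -0.3257  0.0373]
box tri [ 0.5103 -0.2665  0.0363]
box tri [ 0.4324 -0.2631  0.038 ]
box tri [ 0.4279 -0.3214  0.0382]
toggle tip [ 0.4491 -0.293   0.0761]
```

```bash
python3 - <<'E'
from bench import ctrl
from scipy.spatial.transform import Rotation as R
o=ctrl.get_obs();q=o['eef_rot'];M=R.from_quat([q[1],q[2],q[3],q[0]]).as_matrix();print(M.round(3))
E
```

```text
[[-0.     0.957  0.292]
 [ 0.001  0.292 -0.957]
 [-1.     0.    -0.001]]
```

Emit:
{"fn": "step_arm", "kwargs": {
  "xyz": [
    [30,32,0],
    [60,65,-10],
    [90,98,-20],
    [120,131,-30],
    [150,164,-40],
    [180,197,-50],
    [210,230,-60],
    [236,259,-70],
    [236,259,-70],
    [236,259,-70]
  ],
  "spin": [-0.05,-0.1,-0.15,-0.2,-0.25,-0.3,-0.35,-0.37,-0.37,-0.37],
  "fingers": [0,0,0,0,0,0,0,0,0,0]
}}

```text
time_s: 1.15
eef_pos: [0.4038, -0.2903, 0.1719]
eef_rot: [-0.482, -0.517, -0.482, 0.518]
wrist_force: [0.8, -0.2, -0.1]
opening: -0.001
```

```bash
python3 - <<'E'
from look import *
print(ctrl.get_obs()['eef_pos'],ctrl.get_obs()['wrist_force'],ctrl.get_obs()['q'])
snap('wrist','w1')
E
```

```text
[ 0.40377521 -0.2902517   0.17190825] [ 0.829962   -0.18771547 -0.08390296] [-8.62166636e-01  8.52756729e-02  1.86543138e+00 -4.40337410e-04
  1.19180009e+00  7.80197502e-01]
```

View pics/w1.png

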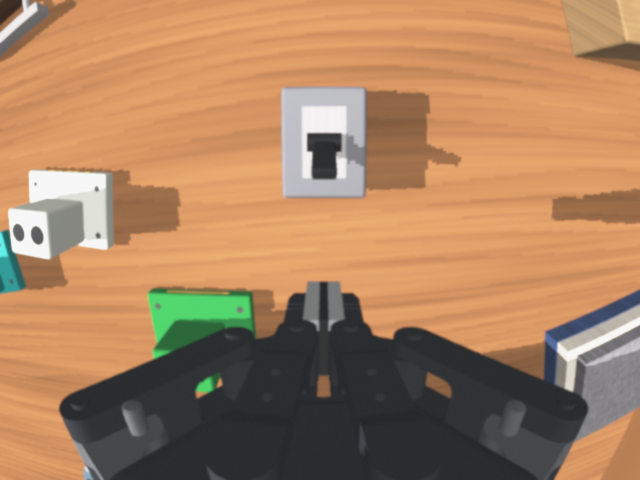

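Emit:
{"fn": "step_arm", "kwargs": {
  "xyz": [
    [0,0,-50],
    [0,0,-90],
    [0,0,-103],
    [0,0,-103],
    [10,-0.7,-103],
    [20,-1.5,-103],
    [30,-2,-103],
    [30,-2,-103]
  ],
  "spin": [0,0,0,0,0,0,0,0],
  "fingers": [0,0,0,0,0,0,0,0]
}}

```text
time_s: 2.0
eef_pos: [0.4358, -0.294, 0.0708]
eef_rot: [0.483, 0.518, 0.48, -0.518]
wrist_force: [-0.4, -0.3, 0.2]
opening: 0.0
```

```bash
python3 - <<'E'
from look import *
snap('scene','s1');snap('wrist','w2')
import cv2
s=cv2.imread('pics/s1.png');cv2.imwrite('pics/s1z.png',cv2.resize(s[200:320,100:300],None,fx=4,fy=4,interpolation=cv2.INTER_CUBIC))
E
```

```text
(no output)
```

View pics/s1z.png

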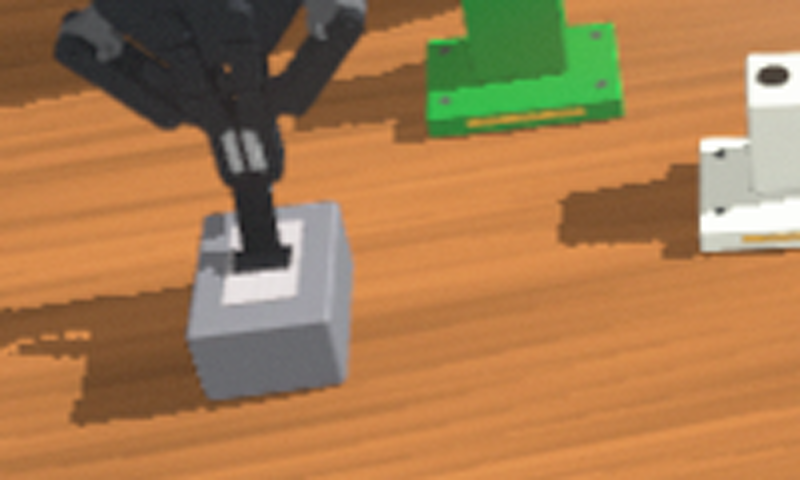

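View pics/w2.png

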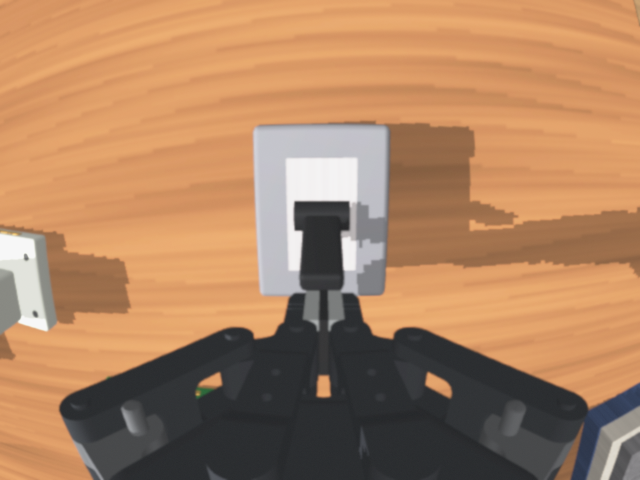

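Emit:
{"fn": "step_arm", "kwargs": {
  "xyz": [
    [6,-0.5,-1],
    [12,-1,-1],
    [18,-1.5,-1],
    [22,-1.8,-1],
    [22,-1.8,-1],
    [22,-1.8,-1]
  ],
  "spin": [0,0,0,0,0,0],
  "fingers": [0,0,0,0,0,0]
}}

```text
time_s: 2.7
eef_pos: [0.456, -0.2949, 0.0682]
eef_rot: [0.481, 0.518, 0.481, -0.518]
wrist_force: [0.0, 0.4, -0.0]
opening: 0.003
```

Emit:
{"fn": "step_arm", "kwargs": {
  "xyz": [
    [2,0,0],
    [4,0,0],
    [6,0,0],
    [6,0,0]
  ],
  "spin": [0,0,0,0],
  "fingers": [0,0,0,0]
}}

```text
time_s: 3.1
eef_pos: [0.4616, -0.2949, 0.0681]
eef_rot: [-0.481, -0.518, -0.481, 0.518]
wrist_force: [-3.3, -1.7, -0.2]
opening: 0.001
```

```bash
python3 - <<'E'
from look import *
snap('wrist','w3')
E
```

```text
(no output)
```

View pics/w3.png

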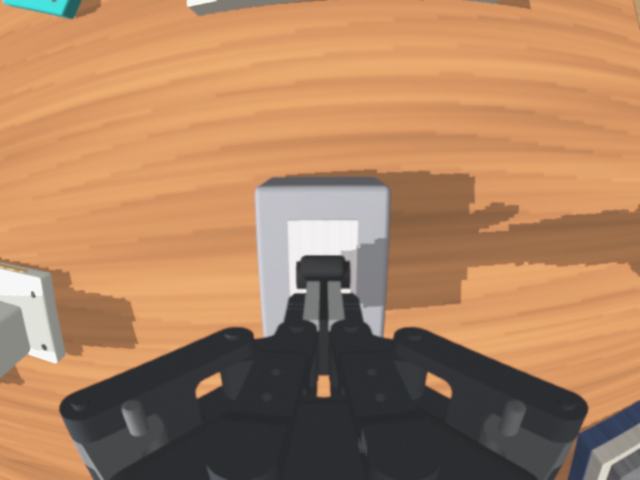

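Emit:
{"fn": "step_arm", "kwargs": {
  "xyz": [
    [3,0,0],
    [5,0,0],
    [7,0,0],
    [9,0,0],
    [9,0,0]
  ],
  "spin": [0,0,0,0,0],
  "fingers": [0,0,0,0,0]
}}

```text
time_s: 3.65
eef_pos: [0.4643, -0.2947, 0.0676]
eef_rot: [-0.477, -0.515, -0.486, 0.521]
wrist_force: [-30.7, -2.5, 17.7]
opening: 0.003
```

```bash
python3 - <<'E'
from look import *
snap('wrist','w4');snap('scene','s4')
import cv2
s=cv2.imread('pics/s4.png');cv2.imwrite('pics/s4z.png',cv2.resize(s[200:320,100:300],None,fx=4,fy=4,interpolation=cv2.INTER_CUBIC))
E
```

```text
(no output)
```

View pics/s4z.png

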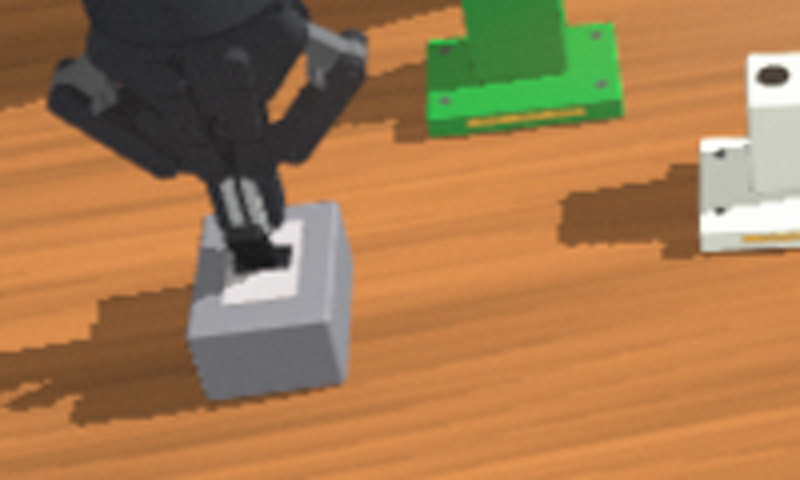

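View pics/w4.png

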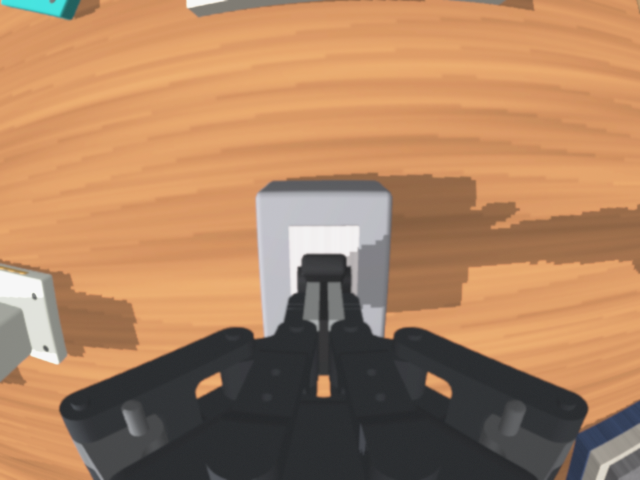

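Emit:
{"fn": "step_arm", "kwargs": {
  "xyz": [
    [-9,0,0],
    [-20,1,0],
    [-40,3,20],
    [-40,3,60],
    [-40,3,90],
    [-40,3,90]
  ],
  "spin": [0,0,0,0,0,0],
  "fingers": [0,0,0,0,0,0]
}}

```text
time_s: 4.35
eef_pos: [0.4333, -0.2939, 0.1633]
eef_rot: [0.485, 0.519, 0.478, -0.518]
wrist_force: [0.0, -0.6, 0.1]
opening: 0.001
```

```bash
python3 - <<'E'
from look import *
snap('wrist','w5');snap('scene','s5')
import cv2
s=cv2.imread('pics/s5.png');cv2.imwrite('pics/s5z.png',cv2.resize(s[200:320,100:300],None,fx=4,fy=4,interpolation=cv2.INTER_CUBIC))
from geo import *
v=V('w5');s=V('s5')
for a in [-.5,0,.3,.5]:
    p=np.array([.469,-.2947,.042])+42e-3*np.array([np.sin(a)*.997,-.073*np.sin(a),np.cos(a)]); print(a,v.proj(p),s.proj(p),(s.proj(p)-[100,200])*4)
E
```

```text
-0.5 [319.62685713 226.1625507 ] [161.60569548 241.35211003] [246.42278194 165.40844011]
0 [319.4942433  193.99646838] [159.93926589 246.54530382] [239.75706356 186.18121526]
0.3 [319.45178099 172.24772187] [159.53505903 252.13500975] [238.1402361  208.54003899]
0.5 [319.44392281 158.64855687] [159.55572776 256.61019414] [238.22291103 226.44077656]
```

View pics/w5.png

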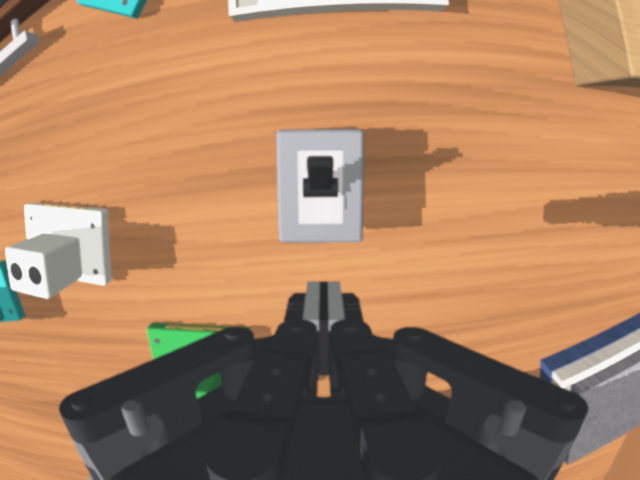

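View pics/s5z.png

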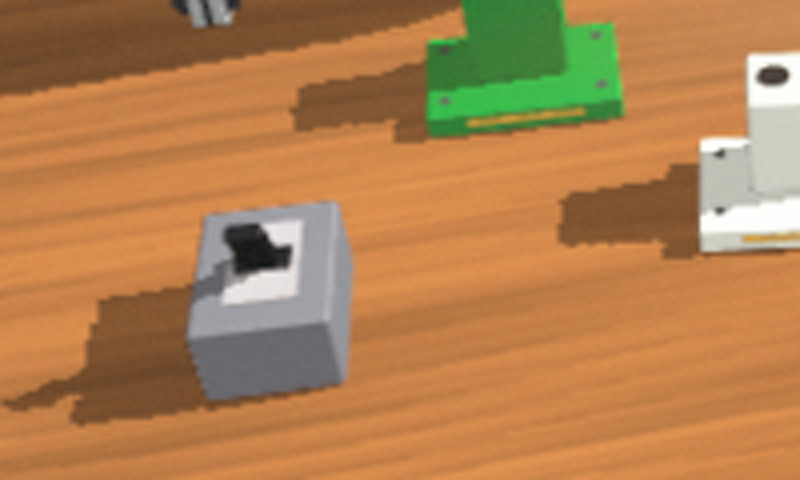

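Emit:
{"fn": "step_arm", "kwargs": {
  "xyz": [
    [12,42,20],
    [25,84,40],
    [37,126,40],
    [50,168,40],
    [62,210,40],
    [75,252,40],
    [87,294,40],
    [87,294,40],
    [87,294,40],
    [87,294,40]
  ],
  "spin": [0,0.05,0.1,0.15,0.2,0.25,0.3,0.345,0.345,0.345],
  "fingers": [100,100,100,100,100,100,100,100,100,100]
}}

```text
time_s: 5.45
eef_pos: [0.5169, 0.0023, 0.197]
eef_rot: [0.562, 0.428, 0.563, -0.429]
wrist_force: [-0.8, -0.9, -0.1]
opening: 1.003
```

```bash
python3 - <<'E'
from look import *
snap('wrist','w6')
E
```

```text
(no output)
```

View pics/w6.png

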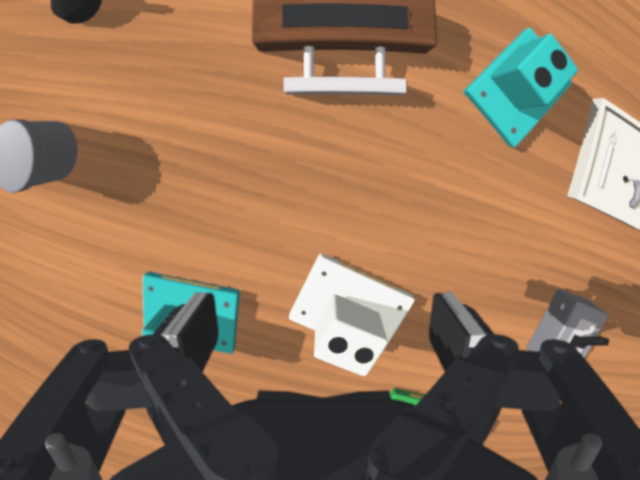

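```bash
python3 - <<'E'
import cv2
a=cv2.imread('pics/w6.png')
cv2.imwrite('pics/w6a.png',cv2.resize(a[40:110,270:420],None,fx=5,fy=5,interpolation=cv2.INTER_CUBIC))
cv2.imwrite('pics/w6b.png',cv2.resize(a[245:385,280:425],None,fx=4,fy=4,interpolation=cv2.INTER_CUBIC))
E
```

```text
(no output)
```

View pics/w6a.png

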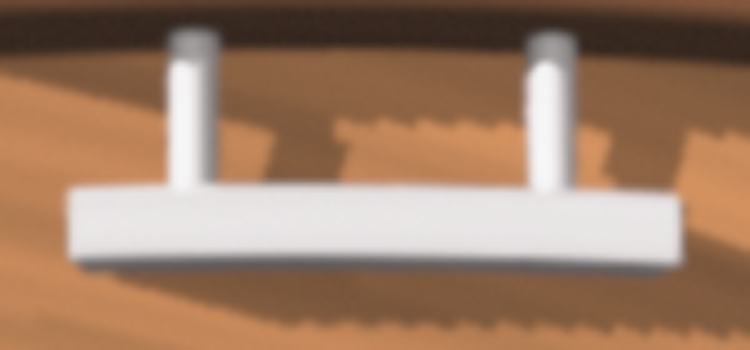

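View pics/w6b.png

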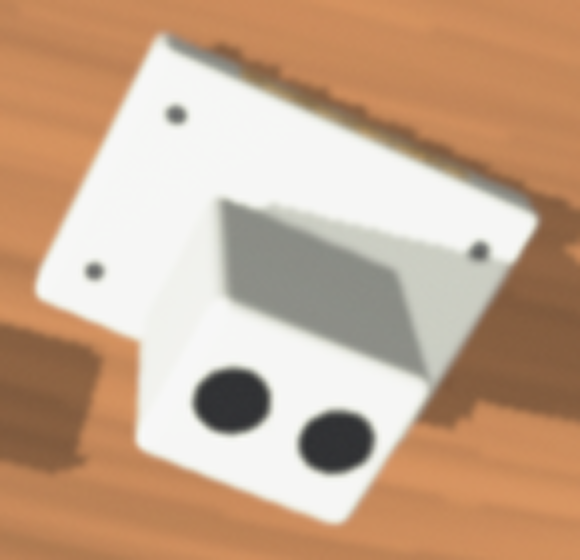

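```bash
python3 - <<'E'
from geo import *
np.set_printoptions(precision=4,suppress=True)
v=V('w6');t=V('top0');s=V('scene0')
z=lambda a,o,k:((a[0]+.5)/k-.5+o[0],(a[1]+.5)/k-.5+o[1])
def yaw(a,b):
    d=b-a; return np.arctan2(d[0],-d[1])
B=[z(p,(270,40),5) for p in [(70,190),(680,197),(68,262),(682,265)]]
Bt=[z(p,(260,130),7) for p in [(220,395),(535,308),(230,420),(543,335)]]
P=[v.pl(p,.024) for p in B]; print('bar',P,yaw(P[0],P[1]),yaw(P[2],P[3]),'frontmid',(P[2]+P[3])/2)
for a,b in zip(B,Bt): print(' tri',tri((v,a),(t,b)))
D=[z(p,(280,245),4) for p in [(162,35),(538,217),(37,290)]]
Dt=[z(p,(310,230),7) for p in [(95,158),(412,215),(53,376)]]
Q=[v.pl(p,.014) for p in D];print('dock',Q,yaw(Q[0],Q[1]),'ctr',(Q[1]+Q[2])/2)
for a,b in zip(D,Dt): print(' tri',tri((v,a),(t,b)))
T=[z(p,(280,245),4) for p in [(225,293),(430,378),(342,522),(137,440)]]
q=[v.pl(p,.07) for p in T];print('tower',q,yaw(q[0],q[1]),yaw(q[3],q[2]),np.mean(q,0))
W=[v.pl(z(p,(280,245),4),.07) for p in [(231,400),(337,441)]];print('wells',W,np.mean(W,0),yaw(*W))
print('well tri',[tri((v,z(p,(280,245),4)),(t,z(r,(310,230),7))) for p,r in [((231,400),(193,327)),((337,441),(274,343))]])
E
```

```text
bar [array([0.622 , 0.0651, 0.024 ]), array([ 0.6489, -0.0307,  0.024 ]), array([0.6102, 0.0622, 0.024 ]), array([ 0.6379, -0.0341,  0.024 ])] 0.2743696305969184 0.27980981004465993 frontmid [0.624 0.014 0.024]
 tri [0.6212 0.0645 0.0275]
 tri [ 0.6491 -0.0311  0.0221]
 tri [0.6081 0.0585 0.0564]
 tri [ 0.6386 -0.0336  0.0265]
dock [array([ 0.4838, -0.0035,  0.014 ]), array([ 0.4636, -0.1013,  0.014 ]), array([0.4144, 0.0083, 0.014 ])] -0.20395573064896114 ctr [ 0.439  -0.0465  0.014 ]
 tri [ 0.4811 -0.0042  0.0049]
 tri [ 0.4638 -0.1011  0.0145]
 tri [0.4143 0.0083 0.0137]
tower [array([ 0.4533, -0.0251,  0.07  ]), array([ 0.4449, -0.0708,  0.07  ]), array([ 0.4061, -0.0648,  0.07  ]), array([ 0.4155, -0.0174,  0.07  ])] -0.18138919920972707 -0.19541921421388958 [ 0.4299 -0.0445  0.07  ]
wells [array([ 0.4299, -0.0332,  0.07  ]), array([ 0.4258, -0.0571,  0.07  ])] [ 0.4279 -0.0452  0.07  ] -0.1718505863121772
well tri [array([ 0.4316, -0.0327,  0.0727]), array([ 0.4271, -0.0563,  0.0724])]
```

Emit:
{"fn": "step_arm", "kwargs": {
  "xyz": [
    [-30,-16,-20],
    [-60,-32,-45],
    [-89,-47,-70],
    [-89,-47,-90],
    [-89,-47,-90]
  ],
  "spin": [-0.13,-0.26,-0.39,-0.455,-0.455],
  "fingers": [100,100,100,100,100]
}}

```text
time_s: 6.0
eef_pos: [0.4258, -0.0453, 0.1059]
eef_rot: [-0.449, -0.544, -0.452, 0.546]
wrist_force: [0.5, -0.4, 0.3]
opening: 1.0
```

```bash
python3 - <<'E'
from look import *
snap('wrist','w7')
from geo import *
v=V('w7');print(v.proj([.429,-.045,.07]), ctrl.get_obs()['eef_pos'])
E
```

```text
[321.95784209 272.60019765] [ 0.42758622 -0.04546766  0.10754131]
```

View pics/w7.png

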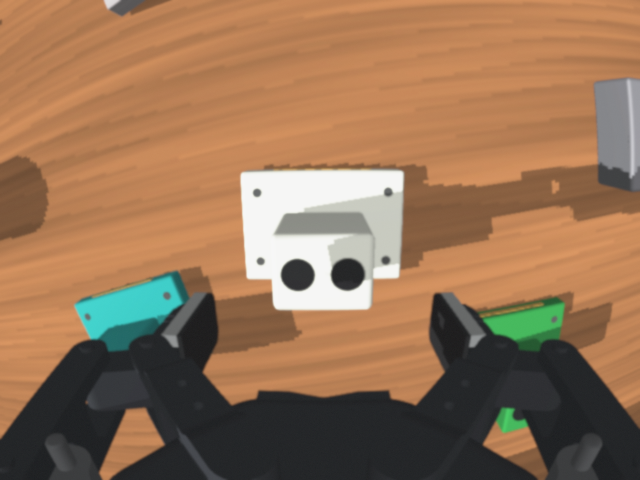

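Emit:
{"fn": "step_arm", "kwargs": {
  "xyz": [
    [0,0,-30],
    [0,0,-60],
    [0,0,-72],
    [0,0,-72],
    [0,0,-72],
    [0,0,-72],
    [0,0,-72],
    [0,0,-72],
    [0,0,-72]
  ],
  "spin": [0,0,0,0,0,0,0,0,0],
  "fingers": [100,100,100,100,0,0,0,0,0]
}}

```text
time_s: 6.95
eef_pos: [0.4301, -0.0454, 0.0378]
eef_rot: [0.453, 0.544, 0.451, -0.543]
wrist_force: [-0.4, -0.1, 6.0]
opening: 0.578
```

```bash
python3 - <<'E'
from look import *
snap('wrist','w8');o=ctrl.get_obs();print(o['eef_pos'],o['wrist_force'],o['torque'],o['opening'])
E
```

```text
[ 0.43005502 -0.04534964  0.03784608] [-1.74494665 -0.83348764  5.04718258] [0.05879942 0.10682452 0.04467433] 0.579055685642383
```

View pics/w8.png

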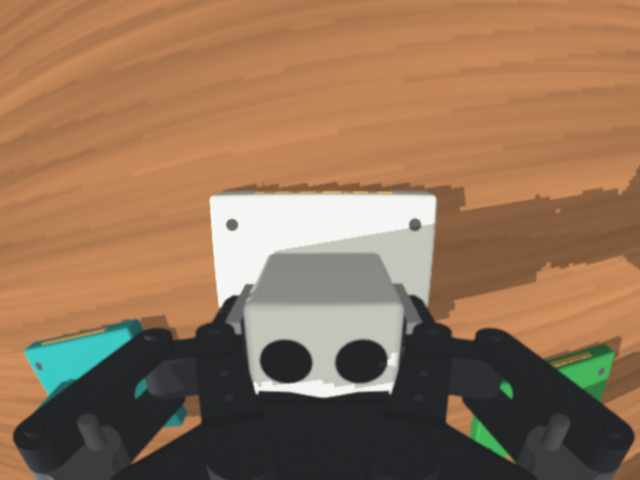

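```bash
python3 - <<'E'
from geo import *
import json
v=V('w8')
d=json.load(open('pics/w8.json'));q=d['rot'];M=R.from_quat([q[1],q[2],q[3],q[0]]).as_matrix();y=M[:,1];print('tool yaw',np.arctan2(y[1],y[0]))
a,b=v.pl((210,196.5),.014),v.pl((436.5,195.5),.014);e=b-a;print(a,b,np.linalg.norm(e),'yaw',np.arctan2(e[0],-e[1]))
f=(a+b)/2; r=f-np.array(d['pos']);yy=np.arctan2(y[1],y[0]);x=np.array([np.cos(yy),np.sin(yy)]);l=np.array([-x[1],x[0]]);print('front mid',f,'in tool: fwd',r[:2]@x,'left',r[:2]@l)
for yaw in [.272,.275]:
  for S in [(.624,.014),(.627,.014)]:
    X=np.array([np.cos(yaw),np.sin(yaw)]);L=np.array([-X[1],X[0]])
    for pen in [-.02,.012]:
        t=np.array(S)+pen*X-(r[:2]@x)*X-(r[:2]@l)*L
        print(yaw,S,pen,t)
E
```

```text
tool yaw -0.18389556193584475
[ 0.48102658 -0.00431421  0.014     ] [ 0.46333872 -0.10173459  0.014     ] 0.09901308507960262 yaw -0.1796057576173498
front mid [ 0.47218265 -0.0530244   0.014     ] in tool: fwd 0.04281906268324774 left 0.0001747532853816876
0.272 (0.624, 0.014) -0.02 [ 0.5635374 -0.0030452]
0.272 (0.624, 0.014) 0.012 [0.59436093 0.00555187]
0.272 (0.627, 0.014) -0.02 [ 0.5665374 -0.0030452]
0.272 (0.627, 0.014) 0.012 [0.59736093 0.00555187]
0.275 (0.624, 0.014) -0.02 [ 0.5635888  -0.00322651]
0.275 (0.624, 0.014) 0.012 [0.59438641 0.00546299]
0.275 (0.627, 0.014) -0.02 [ 0.5665888  -0.00322651]
0.275 (0.627, 0.014) 0.012 [0.59738641 0.00546299]
```

Emit:
{"fn": "step_arm", "kwargs": {
  "xyz": [
    [0,0,2],
    [15,5,2],
    [35,11,2],
    [55,17,2],
    [75,23,2],
    [95,30,2],
    [115,36,2],
    [126,39.5,2],
    [126,39.5,2],
    [126,39.5,2]
  ],
  "spin": [0,0.06,0.13,0.2,0.27,0.34,0.41,0.457,0.457,0.457],
  "fingers": [0,0,0,0,0,0,0,0,0,0]
}}

```text
time_s: 8.0
eef_pos: [0.5539, -0.0052, 0.038]
eef_rot: [0.563, 0.427, 0.564, -0.428]
wrist_force: [0.8, 0.6, -1.5]
opening: 0.574
```

```bash
python3 - <<'E'
from look import *
snap('wrist','w9');o=ctrl.get_obs();print(o['eef_pos'],o['wrist_force'],o['torque'],o['opening'])
snap('top','t9')
import cv2
a=cv2.imread('pics/w9.png')
cv2.imwrite('pics/w9a.png',cv2.resize(a[90:220,200:440],None,fx=3.3,fy=3.3,interpolation=cv2.INTER_CUBIC))
E
```

```text
[ 0.55378362 -0.00528191  0.03810245] [-0.15213003  0.10038898 -2.63062915] [-0.02262922  0.0151784  -0.00665474] 0.5748125598545247
```

View pics/w9.png

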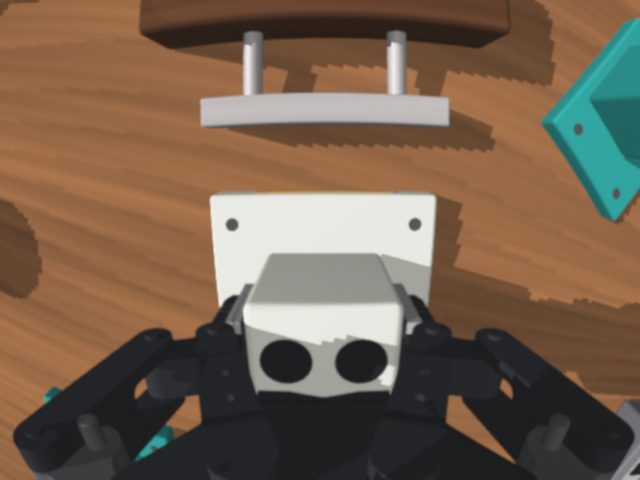

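View pics/w9a.png

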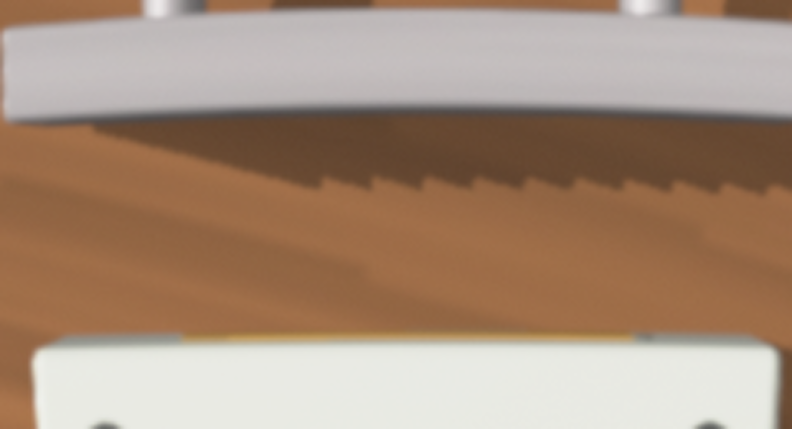

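```bash
python3 - <<'E'
from geo import *
import json
v=V('w9')
d=json.load(open('pics/w9.json'));q=d['rot'];M=R.from_quat([q[1],q[2],q[3],q[0]]).as_matrix();y=M[:,1];yy=np.arctan2(y[1],y[0]);print('tool yaw',yy)
x=np.array([np.cos(yy),np.sin(yy)]);l=np.array([-x[1],x[0]])
for n,p,q,z in [('barF',(201,126.5),(449,125),.024),('barB',(201,99),(448,98),.024),('dock',(210,196.5),(436.5,195.5),.014)]:
    a,b=v.pl(p,z),v.pl(q,z);e=b-a;m=(a+b)/2;r=m[:2]-d['pos'][:2]
    print(n,m,np.linalg.norm(e),'yaw',np.arctan2(e[0],-e[1]),'fwd',r@x,'left',r@l)
E
```

```text
tool yaw 0.2719928029061446
barF [0.62459138 0.01410389 0.024     ] 0.0996706137881576 yaw 0.279034588732382 fwd 0.07324538110411341 left -0.00043426129766964416
barB [0.63529587 0.01730863 0.024     ] 0.09896740970556203 yaw 0.2769152897556398 fwd 0.08441730626498857 left -0.00022311123248928977
dock [0.59509092 0.0066752  0.014     ] 0.09902897832186301 yaw 0.2764569062198307 fwd 0.04283370717691579 left 0.0003354920206048804
```

Emit:
{"fn": "step_arm", "kwargs": {
  "xyz": [
    [6,1.7,-0.5],
    [12,3.4,-1],
    [18,5,-1],
    [24.1,6.7,-1],
    [24.1,6.7,-1]
  ],
  "spin": [0,0,0,0,0],
  "fingers": [0,0,0,0,0]
}}

```text
time_s: 8.6
eef_pos: [0.5801, 0.0012, 0.0379]
eef_rot: [0.564, 0.428, 0.563, -0.427]
wrist_force: [1.7, 0.0, 3.0]
opening: 0.582
```

Emit:
{"fn": "step_arm", "kwargs": {
  "xyz": [
    [1.9,0.5,0],
    [3.9,1.1,0],
    [5.8,1.6,0],
    [7.7,2.2,0],
    [9.6,2.7,0],
    [9.6,2.7,0],
    [9.6,2.7,0]
  ],
  "spin": [0,0,0,0,0,0,0],
  "fingers": [0,0,0,0,0,0,0]
}}

```text
time_s: 9.3
eef_pos: [0.5868, 0.0033, 0.0381]
eef_rot: [0.563, 0.426, 0.564, -0.428]
wrist_force: [-10.2, -3.5, 13.4]
opening: 0.576
```

```bash
python3 - <<'E'
from look import *
snap('wrist','w10');o=ctrl.get_obs();print(o['eef_pos'],o['wrist_force'],o['torque'],o['opening'])
E
```

```text
[0.58681499 0.003298   0.03807372] [-11.35793397  -3.40271059  12.42040612] [-0.56971619  1.47247498  0.05899727] 0.57907930703328
```

View pics/w10.png

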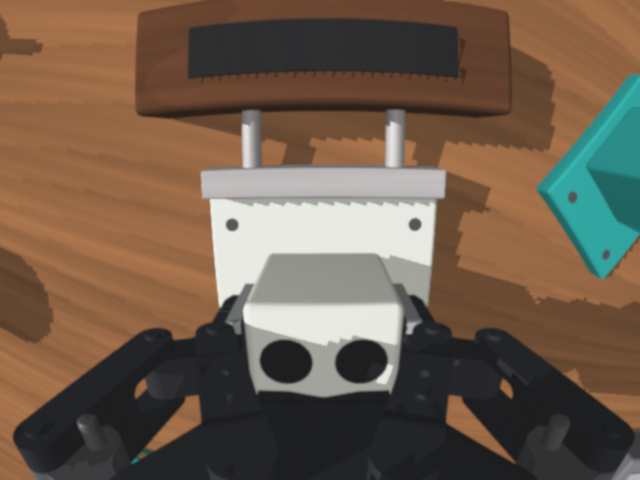

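Emit:
{"fn": "step_arm", "kwargs": {
  "xyz": [
    [0,0,0.7],
    [0,0,1.2],
    [1,0.3,1.2],
    [2,0.55,1.2],
    [2.9,0.8,1.2],
    [2.9,0.8,1.2],
    [2.9,0.8,1.2]
  ],
  "spin": [0,0,0,0,0,0,0],
  "fingers": [0,0,0,0,0,0,0]
}}

```text
time_s: 10.05
eef_pos: [0.589, 0.0039, 0.0382]
eef_rot: [0.562, 0.426, 0.565, -0.429]
wrist_force: [-9.2, -4.9, 6.6]
opening: 0.578
```

```bash
python3 - <<'E'
from look import *
snap('wrist','w11');o=ctrl.get_obs();print(o['eef_pos'],o['wrist_force'],o['torque'],o['opening'])
import cv2
for w in ['w10','w11']:
    a=cv2.imread(f'pics/{w}.png');cv2.imwrite(f'pics/{w}a.png',cv2.resize(a[90:220,190:460],None,fx=2.9,fy=2.9,interpolation=cv2.INTER_CUBIC))
E
```

```text
[0.58899909 0.00392586 0.03822235] [-10.37492927  -5.23655332   7.20568712] [-0.93241382  1.35206732  0.01692227] 0.5797759426370316
```

View pics/w10a.png

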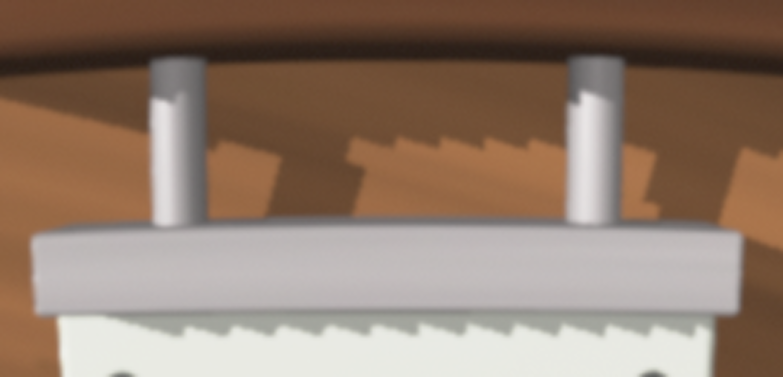

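View pics/w11a.png

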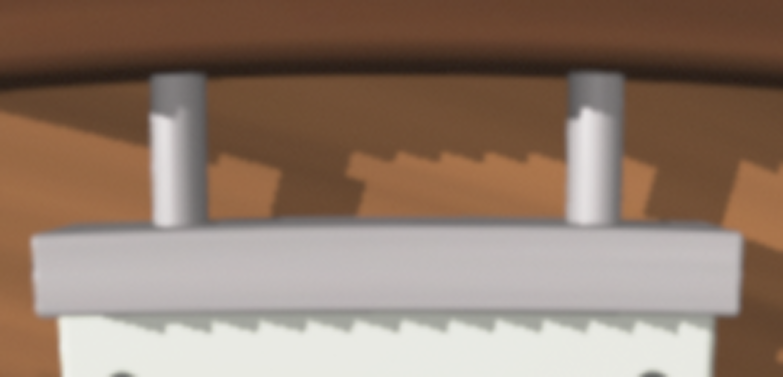

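```bash
python3 - <<'E'
from geo import *
import json
def an(w,items):
    v=V(w);d=json.load(open(f'pics/{w}.json'));q=d['rot'];M=R.from_quat([q[1],q[2],q[3],q[0]]).as_matrix();y=M[:,1];yy=np.arctan2(y[1],y[0])
    x=np.array([np.cos(yy),np.sin(yy)]);l=np.array([-x[1],x[0]])
    im=v.im
    # grey profile down center column
    col=im[:,318:329].mean(1)
    print(w,yy,d['pos'],M[:,0])
    for r in items: print(r[0],[round(float(c),4) for c in ((v.pl((323,r[1]),r[2])[:2]-d['pos'][:2])@x,)])
    return col
c=an('w10',[('block',104.5,.034),('barF',198,.024),('post',110.7,.014)])
print(c[90:210].astype(int)[:, 2].tolist())
c=an('w11',[('block',109.3,.034),('barF',198,.024),('post',115.5,.014)])
print(c[90:210].astype(int)[:, 2].tolist())
c=an('w9',[('barF',122,.024)])
print(c[0:140].astype(int)[:, 2].tolist())
E
```

```text
w10 0.27315345762795773 [0.5868263631496475, 0.0032644834421550815, 0.03807520308997819] [-0.00349096 -0.00116513 -0.99999323]
block [0.079]
barF [0.0429]
post [0.0782]
[106, 107, 107, 108, 108, 107, 105, 101, 95, 89, 83, 77, 71, 64, 56, 48, 45, 44, 43, 46, 63, 89, 104, 110, 111, 112, 112, 113, 113, 113, 114, 114, 114, 115, 114, 114, 113, 113, 113, 113, 113, 113, 113, 112, 112, 112, 113, 116, 122, 131, 142, 151, 154, 155, 155, 155, 155, 154, 153, 152, 151, 149, 149, 150, 151, 152, 153, 154, 155, 155, 156, 157, 156, 150, 137, 122, 119, 139, 167, 183, 187, 188, 188, 188, 189, 191, 191, 192, 192, 192, 192, 193, 193, 193, 194, 193, 193, 192, 191, 190, 189, 188, 187, 187, 186, 178, 158, 142, 149, 158, 163, 168, 184, 205, 222, 229, 232, 232, 232, 232]
w11 0.2730658100635658 [0.5890019190431477, 0.003942984710751556, 0.03821832302126868] [-0.00498087 -0.00126122 -0.9999868 ]
block [0.0772]
barF [0.0429]
post [0.0761]
[104, 103, 104, 105, 105, 106, 106, 107, 107, 108, 108, 107, 105, 102, 96, 90, 83, 77, 71, 64, 56, 49, 44, 44, 46, 65, 90, 105, 110, 111, 111, 113, 113, 113, 114, 114, 114, 114
[... 523 characters left out ...]
06954e-04 -9.99999448e-01]
barF [0.073]
[104, 104, 104, 105, 106, 107, 107, 107, 106, 103, 98, 91, 86, 80, 74, 68, 62, 55, 49, 45, 44, 44, 43, 43, 44, 43, 44, 44, 44, 43, 42, 41, 40, 39, 40, 41, 45, 63, 88, 103, 108, 110, 110, 111, 112, 112, 113, 114, 114, 114, 114, 114, 114, 113, 113, 112, 112, 112, 112, 112, 112, 111, 111, 111, 113, 119, 129, 142, 150, 153, 154, 154, 154, 154, 152, 151, 149, 148, 148, 149, 150, 151, 152, 153, 154, 155, 156, 157, 157, 157, 156, 154, 160, 177, 188, 189, 190, 190, 191, 192, 193, 194, 194, 194, 195, 195, 195, 195, 195, 196, 195, 194, 193, 193, 191, 190, 189, 189, 188, 183, 171, 147, 114, 90, 88, 95, 100, 101, 101, 101, 101, 100, 99, 99, 98, 97, 97, 97, 97, 98]
```

Emit:
{"fn": "step_arm", "kwargs": {
  "xyz": [
    [1,0.3,0.3],
    [2,0.55,0.5],
    [3,0.8,0.5],
    [4,1.1,0.5],
    [5,1.4,0.5],
    [6.2,1.7,0.5],
    [6.2,1.7,0.5],
    [6.2,1.7,0.5]
  ],
  "spin": [0,0,0,0,0,0,0,0],
  "fingers": [0,0,0,0,0,0,0,0]
}}

```text
time_s: 10.9
eef_pos: [0.5941, 0.0054, 0.0383]
eef_rot: [0.562, 0.425, 0.565, -0.429]
wrist_force: [-12.1, -6.0, 7.5]
opening: 0.579
```

```bash
python3 - <<'E'
from look import *
snap('wrist','w12');o=ctrl.get_obs();print(o['eef_pos'],o['wrist_force'],o['torque'],o['opening'])
snap('scene','s12');snap('top','t12')
from geo import *
def st(w,rows):
    v=V(w);d=json.load(open(f'pics/{w}.json'));q=d['rot'];M=R.from_quat([q[1],q[2],q[3],q[0]]).as_matrix();y=M[:,1];yy=np.arctan2(y[1],y[0]);x=np.array([np.cos(yy),np.sin(yy)])
    return yy,[float((v.pl((323,r),z)[:2]-d['pos'][:2])@x) for r,z in rows],np.array(d['pos'])
c=cv2.imread('pics/w12.png')[:,318:329,2].mean(1).astype(int);print(c[95:135].tolist(),c[185:212].tolist())
for w,r,b in [('w9',37.3,122),('w10',110.4,198),('w11',115.4,198)]:
    y,f,p=st(w,[(r,0.),(b,.024)]);print(w,y,f,40-1e3*(f[0]-f[1]))
E
```

```text
[0.5941023  0.00538737 0.03835392] [-12.53374076  -5.47701737   8.14845477] [-1.1954765   1.88809851 -0.00346677] 0.5753951671573588
[99, 101, 101, 101, 101, 101, 101, 102, 103, 103, 104, 104, 104, 105, 105, 106, 106, 107, 107, 107, 107, 106, 103, 98, 92, 86, 80, 74, 67, 59, 51, 55, 74, 96, 107, 110, 111, 112, 113, 113] [194, 193, 192, 192, 191, 189, 188, 187, 187, 186, 181, 165, 150, 152, 160, 164, 172, 185, 196, 207, 221, 230, 232, 233, 233, 233, 233]
w9 0.2719928029061446 [0.11419468985274599, 0.07302970298362384] -1.1649868691221528
w10 0.27315345762795773 [0.0794090511440297, 0.04293208294480317] 3.5230318007734738
w11 0.2730658100635658 [0.07705636794086368, 0.04289770163723216] 5.84133369636848
```

View pics/w12.png

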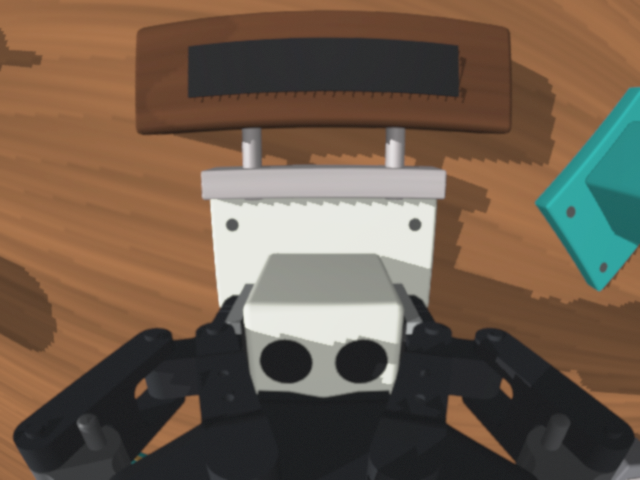

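View pics/s12.png

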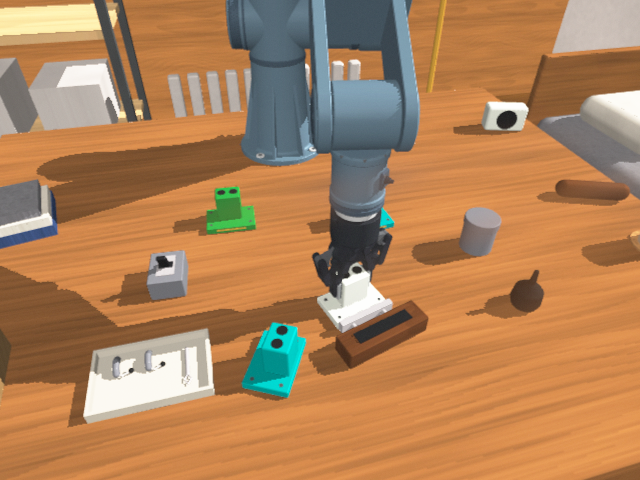

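```bash
python3 - <<'E'
from geo import *
v=V('w12');d=json.load(open('pics/w12.json'));q=d['rot'];M=R.from_quat([q[1],q[2],q[3],q[0]]).as_matrix();y=M[:,1];yy=np.arctan2(y[1],y[0]);x=np.array([np.cos(yy),np.sin(yy)]);l=np.array([-x[1],x[0]])
g=lambda p,z:(lambda r:np.array([r@x,r@l])*1e3)(v.pl(p,z)[:2]-np.array(d['pos'][:2]))
f=g((323,127.1),0);b=g((323,198),.024);print('pen',40-(f[0]-b[0]),f,b,'yaw',yy)
a,c=g((202,199.5),.024),g((446,198.5),.024);print('bar front ends',a,c,(a+c)/2)
h,k=g((232,224.5),.014),g((415,224.5),.014);print('holes',h,k,(h+k)/2)
a,c=g((137,133),.034),g((511,132),.034);print('block',a,c,(a+c)/2, (c-a)[0]/(a-c)[1])
from bench import ctrl
o=ctrl.get_obs();print(o['time_s'],o['eef_pos'],o['wrist_force'],o['dq'])
E
```

```text
pen 11.26631086973702 [71.59078612  0.43393943] [42.85709699  0.41047151] yaw 0.2731436156638124
bar front ends [42.83522639 50.26543705] [ 43.26913835 -50.26013757] [4.30521824e+01 2.64974178e-03]
holes [29.76695776 40.48323895] [ 29.77201028 -40.06625592] [29.76948402  0.20849151]
block [72.0115624  73.54711723] [ 72.45810324 -73.58028898] [ 7.22348328e+01 -1.65858774e-02] 0.003035062280967262
11.05 [0.5940937  0.00538759 0.03833825] [-12.13610736  -6.08379964   8.35745372] [ 0.00029698  0.00148392 -0.00030154 -0.00050326  0.00230955 -0.0003535 ]
```

Emit:
{"fn": "step_arm", "kwargs": {
  "xyz": [
    [0,0,0],
    [0,0,0],
    [0,0,0],
    [0,0,0],
    [0,0,0],
    [0,0,0],
    [0,0,0],
    [0,0,0]
  ],
  "spin": [0,0,0,0,0,0,0,0],
  "fingers": [0,0,0,0,0,0,0,0]
}}

```text
time_s: 11.85
eef_pos: [0.5941, 0.0054, 0.0383]
eef_rot: [0.562, 0.425, 0.565, -0.429]
wrist_force: [-11.8, -7.1, 8.6]
opening: 0.581
```

```bash
python3 -c "
from bench import hand_in
print(hand_in())"
```

```text
the job is handed in; nothing more can be done
None
```

The toggle is off and the dock is pressed square against the contact bar. I handed the job in at 11.9 s with the gripper still holding the dock. No verdict was given, so the figures below are my own measurements.

- **Toggle:** I pushed it over with closed fingers until it met its stop, where the wrist force rose to about 30 N. The wrist and scene pictures then showed it leaning to the off side, close to where the off position should appear.
- **Bar travel:** the last pictures put the bar about 11.3 mm in, and the arm's motion gives about 11.5 mm. That is roughly 9.3 N from the spring.
- **Alignment:** the dock was about 0.2 mm off the bar's middle and about 0.003 rad from square. It was steady over the last 0.8 s.
- **Grip:** the dock was dragged along the cabinet top, nearly all its weight on the gripper for part of the way. It stayed gripped throughout, and the opening reading of about 49 mm matches the 50 mm tower.
- **Bystanders:** the pot, tray and puffer look unmoved in the last scene picture. I did not measure them.

**Disagreement:** the wrist sensor reads about 13.7 N along the push, more than the 9.3 N from the bar travel. I put the difference down to friction from the roughly 8 N with which the arm holds the dock down on the top. I did not check this separately.

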